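Close up the laundry box in the boiler closet

ROBOT

A 6-joint arm with a two-finger parallel gripper is mounted at the origin on the work surface. World frame = base frame: x ahead of the robot, y to its left, z up, the work surface at z = 0. Lengths are in m, angles in degrees, forces in N, time in s.
With the tool pointing down it reaches from about 0.375 to 0.75 m from the base axis. Payload 9 kg.
Tool frame: the origin (TCP) lies where the fingers leave the gripper's body, on its centre line; the fingertips stand 73 mm ahead of it and the grasp point (between the pads) lies 54 mm ahead of it (robot.tip_reach is the distance from the TCP to the fingertips, in m); z points along the fingers, y is the line along which they close (so a half turn about z gives the same grasp; the last joint's range is limited). The gripper opens to 85 mm and grips with 20 to 120 N. Pads are 22 mm wide; open, the fingers measure 114 mm over their backs; the gripper's body (76 mm by 85 mm) begins 54 mm behind the grasp point. The pads swing forward as they close: fully open they stand 13 mm farther back than shut.
Start: joints at [-83.062, 5.964, 5.575, 89.605, 0, 77.527], TCP at [0.199, -0.566, 0.304] pointing down, gripper open.
Joint ranges: [-171.21, 171.21], [-48.23, 106.86], [-62.78, 66.21], [-105.2, 120.99], [-86.42, 89.51], [-180, 180]. Speed limits (degrees/s): [127.2, 127.2, 147.25, 180, 180, 180].

INTERFACE

Orientations are given as [roll, pitch, yaw] about the fixed x, y, z axes, in that order (R = Rz(yaw) Ry(pitch) Rx(roll)).
In Python, from plant import robot gives the robot as it stands. Calls block until the motion is done:
- robot.move_pose(position, orientation): joint-space move of the TCP to a pose.
- robot.line_to(position, vel=0.15, rotation=None, guard=None): straight line of the TCP; rotation=None keeps the orientation; vel is the mean speed in m/s. With guard (N) it stops when the force on the tool has changed by that much, and returns True; else False.
- robot.goto_joints(angles): joint-space move.
- robot.set_gripper(opening): finger opening in m; the grip force is fixed at half the most; returns when the fingers have stopped.
- robot.pause(seconds).
- robot.ik(position, orientation): joint angles nearest the present ones, or None.
- robot.observe(): the state.
- robot.grab_frame(name): name is "side" or "top"; returns the picture (420x560x3 uint8, blue, green, red); there is no depth.
- robot.get_calibration(name): a dict with "vertical_fov" (degrees; the focal length in pixels is half the picture's height over the tangent of half this angle, whatever the lens; pixels are square), "cx", "cy" (the principal point, pixels), "rvec" (rotation vector, rad) and "tvec" (3), from world to camera coordinates, as OpenCV has them. Camera axes: x right, y down, z forward; pixel columns grow to the right and rows downward; lengths in m; the calibration is good to about 2 mm. A picture is of the moment at which its call begins. get_calibration takes no time and is no camera call.
A pose or a line that the arm cannot do raises robot.IKError and nothing moves.
- robot.job_done(): hands the job in; it is judged then, once.
The state is a dict: "time": time; "q": joint angles; "qvel": joint speeds; "joint_torque": joint torques, N m; "tool_pos": TCP position; "tcp_rot": TCP orientation; "ft_force": force on the tool from outside, world axes, zero at the start; "torque": the same for the moment, N m; "gripper_width": finger opening in m; "gripper_force": force on a finger pad.
Only numpy, scipy, OpenCV 4.12 (cv2) and the standard library are available. Lean on these libraries where they do the work, as an engineer would, in place of code of your own. Each camera call takes 0.05 s, during which the arm holds its last target. There are 200 camera calls.

TASK

Close up the white laundry box by pushing with the fingertips only: first push its drawer fully home, then push the raised lid down until it lies flat shut, then push the bolt's post sideways as far as it goes so that the bolt lies across the lid's edge. Do not pull the drawer out or lift the lid farther open on the way, and leave the two bottles, the cup and the sponge standing where they are, without picking them up or shifting them.

Things in the scene. Friction and masses are not known exactly. Their poses are not given: they have to be found in the camera images.
- box: White steel laundry box, fixed, 150 (x) x 300 (y) x 108 mm high. Origin: centre of its underside; x points away from its front (front face at x = -75 mm), y to its left seen from the robot, z up. The drawer (below) and lidded tray (above, rim at z = 100 mm) fill y = -72 to 150 mm; y = -150 to -72 mm is a solid deck, top at z = 108 mm, carrying the bolt.
- drawer (a joint): How far the drawer stands out of the box's front, m: 0 = home against its stop, up to 0.085; starts between 0.035 and 0.070. It slides along the box's x axis with about 2.5 N of friction and stays where it is left.
- drawer_front (a point): Centre of the outer face of the drawer's flat grey front panel, 212 mm wide, 48 mm high (z = 8 to 56 mm), no handle (only a dark painted slot). Closed, it is at x = -87, y = 40, z = 32 mm in the box frame, 12 mm proud of the box; open, it stands out along the box's -x by the joint value.
- lid (a joint): Lid angle, rad: 0 = flat shut on the rim, growing as it opens upward; starts at 0.95 to 1.35; stop at 1.7. Hinge line along the box's y axis at x = 75 mm, z = 100 mm (far top edge), middle at y = 40 mm. Stiff friction hinge (0.35 N m): it stays at any angle and does not fall.
- lid_front (a point): Middle of the lid's free edge, on its outer face. Lid: flat white plate, 156 mm from hinge to free edge, 214 mm wide, 8 mm thick (hinge line on its inner face), plus a steel tab 60 mm wide standing 13 mm beyond the edge. Shut, this point is at x = -81, y = 40, z = 108 mm in the box frame and the outer face looks up.
- bolt (a joint): Travel of the bolt, m, along the box's +y axis: 0 = drawn back on the deck, 0.035 = fully across the lid's edge at its stop; starts between 0 and 0.006. Friction about 2 N, stays where it is left.
- bolt_top (a point): Centre of the top of the bolt's upright round steel post, 16 mm across, 29 mm tall above the flat bar (20 x 60 x 6 mm, top at z = 115 mm). At joint 0 it is at x = 0, y = -120, z = 143 mm in the box frame. Guide rails beside the bar, y = -125 to -75 mm, |x| = 11 to 18 mm, rise to z = 115 mm; a strap over it at y = -74 mm rises to 120 mm.
- softener: Purple bottle with black cap, 80 mm across, 235 mm high, standing upright, loose; origin at the centre of its base, z up. Bystander.
- descaler: Teal bottle with white cap, 70 mm across, 150 mm high, upright, loose; origin at the centre of its base, z up. Bystander.
- cup: Small white plastic dosing cup, 64 mm across, 55 mm high, open side up, loose; origin at the centre of its base, z up. Bystander.
- sponge: Yellow sponge-sized block, 100 x 65 x 30 mm, loose, lying flat; origin at the centre of its underside. Bystander.

How it is judged (in metres and radians):
On the way, in this order (a step that is already met when the one before it is completed fails the run):
1. the drawer is pushed fully home (value of joint drawer below 0.004 m), for 0.2 s.
2. with the drawer home, the lid is pushed flat shut (value of joint drawer below 0.004 m and value of joint lid below 0.035 rad), for 0.2 s.
3. with drawer and lid shut, the bolt is pushed across (all of step 2 and value of joint bolt above 0.029 m), for 0.2 s.
At the end, for the whole second after the job is handed in: Drawer within 4 mm of home, lid within 0.035 rad (5 mm at its free edge) of flat, bolt at least 29 of its 35 mm across, all bystanders within 30 mm of where they stood (all of step 3 and distance of each of softener, descaler, cup, sponge from where it was at the start of the episode below 0.03 m); the robot touches nothing.
It fails at once if the drawer is pulled farther out (value of joint drawer above 0.076 m or (value of joint drawer above 0.01 m and velocity of joint drawer above 0.06 m/s)).
It fails at once if the lid is lifted farther open (value of joint lid above 1.41 rad or (value of joint lid above 0.1 rad and velocity of joint lid above 0.4 rad/s)).
It fails at once if a bystander is shifted by more than 30 mm or picked up (distance of any of softener, descaler, cup, sponge from where it was at the start of the episode above 0.03 m).
It fails at once if a bystander is knocked over (angle between any of softener, descaler, cup, sponge's own z axis and vertical above 0.4 rad).
It also fails if it takes over 58 s, if anything falls off the work surface, if the arm or the gripper's body presses on something with over 40 N, if the wrist force passes 120 N, or if a joint passes its speed limit or range.

## Working session

There is one attempt and no reset: what is moved stays moved. The work goes in short steps, each a Python script; the robot and the scene stay as the last script left them, time stands still between calls to the robot, and variables do not carry over. Pictures are saved under pics/ and viewed, at most 10 in all, crops included, and the job is handed in when it is done.

```bash
mkdir -p pics
python3 - <<'E'
from plant import robot
import cv2
for n in("side","top"):
    cv2.imwrite(f"pics/{n}0.png",robot.grab_frame(n)); c=robot.get_calibration(n); print(n,c)
print(robot.observe()["time"],robot.tip_reach)
E
```

```text
side {'vertical_fov': 54.86249107329367, 'cx': 275.6447192388646, 'cy': 204.6723175361281, 'rvec': array([ 0.59811695, -2.67832182,  1.13817289]), 'tvec': array([0.48000278, 0.22446028, 0.90776417])}
top {'vertical_fov': 45.67948736008509, 'cx': 276.7989638812899, 'cy': 214.79421571373362, 'rvec': array([ 2.16891847, -2.12460404,  0.18054383]), 'tvec': array([0.00704264, 0.56267698, 1.11128394])}
0.1 0.0726
```

View pics/side0.png

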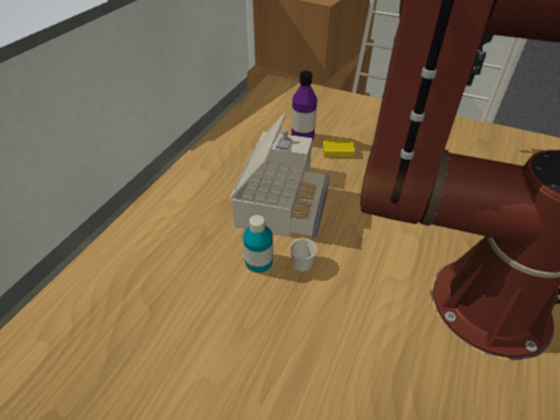

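View pics/top0.png

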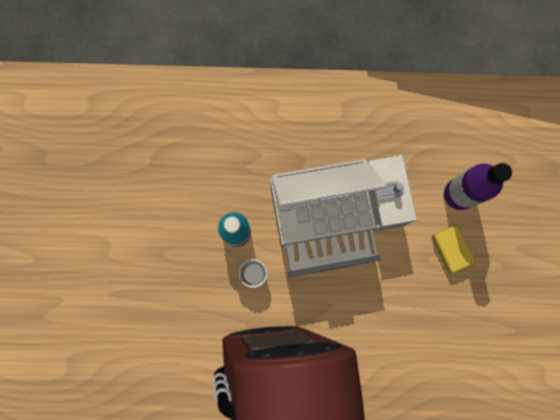

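The side view shows the box around (280,185), its lid raised, drawer out, with the descaler and cup nearby. The top view shows the box at (340,215), the post at about (399,188), and the drawer front from (290,272) to (378,262). I'll enlarge both to get accurate pixel positions.

Run:
```python
import cv2
t=cv2.imread("pics/top0.png")[140:290,210:410]; cv2.imwrite("pics/tc.png",cv2.resize(t,None,fx=4,fy=4,interpolation=cv2.INTER_CUBIC))
t=cv2.imread("pics/side0.png")[105:255,205:365]; cv2.imwrite("pics/sc.png",cv2.resize(t,None,fx=4,fy=4,interpolation=cv2.INTER_CUBIC))
```

```text
(no output)
```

View pics/tc.png

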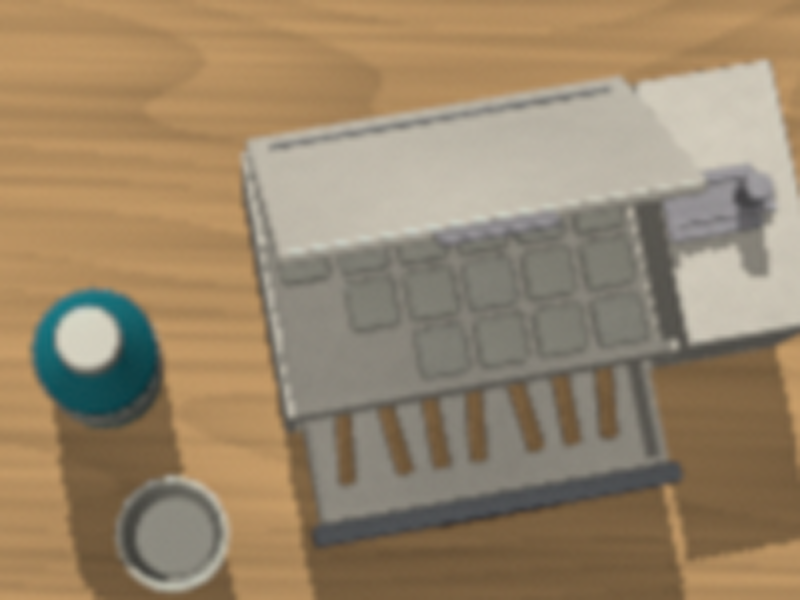

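View pics/sc.png

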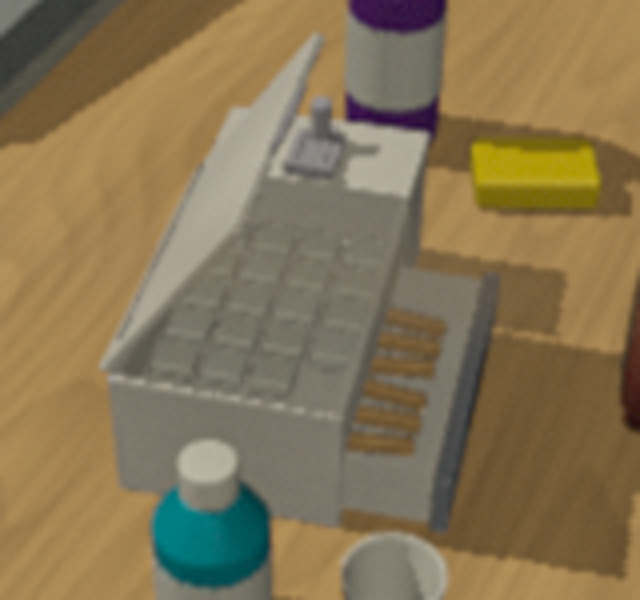

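```bash
cat > vis.py <<'E'
import numpy as np,cv2
from plant import robot
from scipy.optimize import least_squares
def K(n):
    c=robot.get_calibration(n); f=210/np.tan(np.radians(c["vertical_fov"]/2))
    return np.array([[f,0,c["cx"]],[0,f,c["cy"]],[0,0,1.]]),c["rvec"],c["tvec"]
CAM={n:K(n) for n in("side","top")}
def proj(n,P): k,r,t=CAM[n]; return cv2.projectPoints(np.array(P,float).reshape(-1,1,3),r,t,k,None)[0].reshape(-1,2)
def ray(n,uv,z):
    k,r,t=CAM[n]; R=cv2.Rodrigues(r)[0]; d=R.T@np.linalg.solve(k,[*uv,1]); o=-R.T@t
    return o+d*(z-o[2])/d[2]
def uncrop(p,o): return (np.array(p)+.5)/4-.5+np.array(o)
E
python3 - <<'E'
from vis import *
O={"top":(210,140),"side":(205,105)}
lid=lambda y:(lambda p:(.075-.156*np.cos(p[4])+.008*np.sin(p[4]),y,.1+.156*np.sin(p[4])+.008*np.cos(p[4])))
dr=lambda y,z:(lambda p:(-.087-p[3],y,z))
c=lambda *a:(lambda p:a)
post=lambda p:(0,-.12+p[5],.143)
D=[("top",c(.075,-.15,.108),(770,62)),("top",c(-.075,-.15,.108),(803,328)),("top",c(-.075,-.072,.108),(684,347)),("top",c(-.075,.15,.1),(290,415)),
("top",post,(758,187)),("top",dr(.146,.056),(318,544)),("top",dr(-.066,.056),(681,478)),("top",lid(.147),(281,252)),("top",lid(-.067),(705,184)),
("side",c(-.075,-.15,.108),(428,135)),("side",post,(321,102)),("side",c(-.075,.15,0),(340,523)),("side",c(.075,.15,.1),(112,375)),("side",c(.075,.15,0),(122,485)),
("side",c(-.075,-.072,.108),(408,205)),("side",dr(.146,.008),(445,528)),("side",dr(-.066,.056),(497,275)),("side",lid(-.067),(320,38))]
def res(p):
    a=p[2];R=np.array([[np.cos(a),-np.sin(a),0],[np.sin(a),np.cos(a),0],[0,0,1]])
    return np.concatenate([proj(n,R@np.array(f(p))+[p[0],p[1],p[6]])[0]-uncrop(x,O[n]) for n,f,x in D])
s=least_squares(res,[.55,0,0,.05,1.1,.003,0],loss="soft_l1",x_scale=[.1,.1,.1,.01,.1,.01,.01])
print(s.x.round(4),np.degrees(s.x[2]));print(res(s.x).reshape(-1,2).round(1).tolist())
# independent triangulation of post top as height check
def tri(a,b):
    P=[CAM[n][0]@np.c_[cv2.Rodrigues(CAM[n][1])[0],CAM[n][2]] for n in("top","side")]
    X=cv2.triangulatePoints(*P,np.array(a,float),np.array(b,float));return (X[:3]/X[3]).ravel().round(4)
print("post",tri(uncrop((758,187),O["top"]),uncrop((321,102),O["side"])))
print("drawerTR",tri(uncrop((681,478),O["top"]),uncrop((497,275),O["side"])))
print("lid",tri(uncrop((705,184),O["top"]),uncrop((320,38),O["side"])))
print("cup",ray("top",uncrop((173,535),O["top"]),.055),"desc",ray("top",uncrop((90,337),O["top"]),.15),"soft",ray("top",(500,172),.235),"sponge",ray("top",(453,249),.03))
for n in CAM:
    k,r,t=CAM[n];print(n,-cv2.Rodrigues(r)[0].T@t)
E
```

```text
[ 5.915e-01 -1.258e-01  1.940e-01  5.620e-02  9.548e-01  2.300e-03
 -4.000e-04] 11.113507697324637
[[0.2, -0.2], [6.4, -1.3], [1.4, 0.0], [-0.2, 0.8], [0.2, 0.0], [-0.7, -0.1], [0.6, 0.1], [-0.8, 1.2], [0.8, -0.2], [0.6, -0.1], [0.2, 0.5], [-0.7, 1.8], [-1.4, 1.2], [-1.1, 1.1], [0.6, -2.1], [-0.6, 2.2], [0.5, -0.1], [-0.2, -1.3]]
post [ 0.6139 -0.2403  0.145 ]
drawerTR [ 0.4642 -0.2167  0.056 ]
lid [ 0.5958 -0.1926  0.2282]
cup [0.42607429 0.07000855 0.055     ] desc [0.52453741 0.11292856 0.15      ] soft [ 0.62725073 -0.41639185  0.235     ] sponge [ 0.49279747 -0.39372431  0.03      ]
side [0.22271621 0.65463711 0.79162404]
top [0.38428465 0.03189831 1.18444703]
```

Model and triangulated points agree: post z is 0.145 (expected 0.143), drawer top 0.056, and the lid edge matches. Starting with the drawer.

```bash
cat > h.py <<'E'
import numpy as np
from plant import robot
YAW=11.11; a=np.radians(YAW); C=np.array([.5915,-.1258])
def T(x,y,z):  # box-frame mm of the fingertips -> TCP world
    p=C+np.array([[np.cos(a),-np.sin(a)],[np.sin(a),np.cos(a)]])@np.array([x,y])/1000
    return [p[0],p[1],z/1000+robot.tip_reach]
def tip():
    p=np.array(robot.observe()["tool_pos"]); d=p[:2]-C
    return (np.r_[np.cos(a)*d[0]+np.sin(a)*d[1],-np.sin(a)*d[0]+np.cos(a)*d[1],p[2]-robot.tip_reach]*1000).round(1)
def say(m,g=None):
    o=robot.observe(); print(m,g,"t",round(o["time"],2),"tip",tip(),"F",np.round(o["ft_force"],1))
E
python3 - <<'E'
from h import *
print(robot.observe()["tcp_rot"])
best=None
for y in(YAW,YAW-180):
    q=robot.ik(T(-190,35,200),[180,0,y]); print(y,q)
    if q is not None and (best is None or abs(q[5]-77)<best[0]): best=(abs(q[5]-77),y)
O=[180,0,best[1]]; print(O)
for P in[(-190,35,40),(-98,35,40),(-98,35,290),(45,40,290),(45,40,200),(-40,40,105),(0,-165,121),(0,-90,121)]: print(P,robot.ik(T(*P),O) is not None)
robot.set_gripper(0)
robot.move_pose(T(-190,35,200),O); say("above")
g=robot.line_to(T(-190,35,40),vel=.12,guard=15); say("down",g)
g=robot.line_to(T(-85,35,40),vel=.05,guard=12); say("push",g)
E
```

```text
[-1.79932246e+02 -1.62166627e-02  1.94122532e+01]
11.11 [-35.86807152 -26.93634119 -26.97049406  89.96584713   0.
 133.02192848]
-168.89 [-35.86807152 -26.93634119 -26.97049406  89.96584713   0.
 -46.97807152]
[180, 0, 11.11]
(-190, 35, 40) True
(-98, 35, 40) True
(-98, 35, 290) True
(45, 40, 290) True
(45, 40, 200) True
(-40, 40, 105) True
(0, -165, 121) True
(0, -90, 121) True
above None t 2.62 tip [-190.    34.3  200.2] F [-0.4  0.3 -0.1]
down False t 4.11 tip [-189.7   34.7   40.7] F [ 0.6 -0.2  0.6]
push True t 5.77 tip [-97.1  35.5  39.3] F [0.9 0.2 0.6]
```

Run:
```python
from h import *
import cv2
g=robot.line_to(T(-88,35,40),vel=.02,guard=20); say("push2",g)
robot.pause(.3)
g=robot.line_to(T(-125,35,40),vel=.1); say("back")
robot.line_to(T(-125,35,290),vel=.2)
robot.line_to(T(45,40,290),vel=.2); say("over")
cv2.imwrite("pics/side1.png",robot.grab_frame("side"))
```

```text
push2 True t 6.05 tip [-96.8  35.8  38.7] F [-0.4  0.8  0.5]
back None t 6.78 tip [-124.8   34.8   40.2] F [ 0.1  1.  -0.2]
over None t 9.18 tip [ 44.6  40.1 289.8] F [-1.  -0.6  0.8]
```

View pics/side1.png

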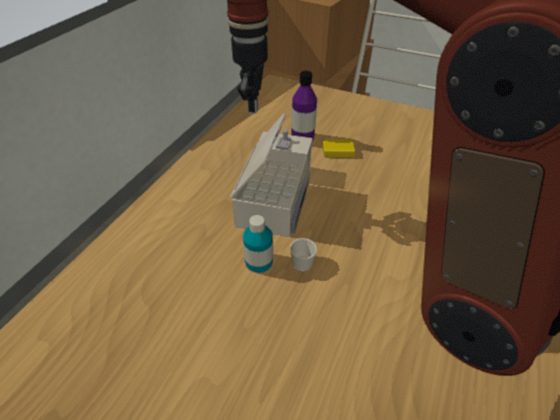

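The drawer is home: its panel is close against the front at about (300,215), and the fingertips hang behind the lid near (252,108). Next, the lid.

Run:
```python
from h import *
g=robot.line_to(T(45,40,203),vel=.12,guard=8); say("behind lid",g)
g=robot.line_to(T(23,40,200),vel=.06,guard=20); say("touch",g)
g=robot.line_to(T(-40,40,112),vel=.08,guard=25); say("close",g)
g=robot.line_to(T(-40,40,100),vel=.03,guard=25); say("press",g)
robot.pause(.3); say("hold")
```

```text
behind lid False t 10.1 tip [ 45.2  39.8 204.1] F [ 0.1 -0.2  0.2]
touch False t 10.62 tip [ 23.1  39.9 200.5] F [ 0.  -0.2  0.4]
close False t 12.12 tip [-39.9  39.9 112.2] F [0.1 0.3 0. ]
press True t 12.42 tip [-39.6  39.8 108. ] F [-2.8  1.6  9.7]
hold None t 12.72 tip [-39.6  39.7 108. ] F [-2.5  1.2  8.4]
```

Run:
```python
from h import *
import cv2
robot.line_to(T(-40,40,190),vel=.12); 
robot.line_to(T(0,-158,190),vel=.2)
cv2.imwrite("pics/side2.png",robot.grab_frame("side"))
g=robot.line_to(T(0,-158,123),vel=.08,guard=8); say("beside post",g)
if not g:
    g=robot.line_to(T(0,-85,123),vel=.04,guard=12); say("push",g)
```

```text
beside post False t 15.75 tip [   0.2 -158.2  123.7] F [-0.1 -0.2 -0.6]
push True t 16.97 tip [-1.000e-01 -1.074e+02  1.230e+02] F [ 1.8 -5.9  1.6]
```

View pics/side2.png

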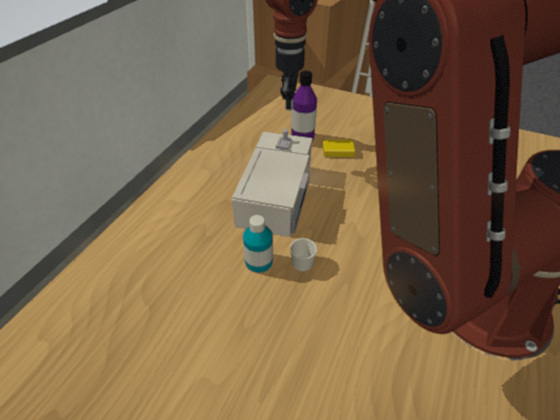

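The picture shows the lid flat, with the bystanders where they were. The bolt push stopped at y=-107.4, where the stop was expected. I'll push once more, back off, and look.

Run:
```python
from h import *
from vis import uncrop
import cv2
g=robot.line_to(T(0,-97,123),vel=.02,guard=18); say("push2",g)
robot.pause(.3)
robot.line_to(T(0,-150,123),vel=.1)
robot.line_to(T(0,-150,230),vel=.15)
robot.line_to(T(-190,-100,250),vel=.2); say("clear")
t=robot.grab_frame("top"); s=robot.grab_frame("side")
r=lambda im,x,y:cv2.resize(im[y:y+130,x:x+130],(400,400),interpolation=cv2.INTER_CUBIC)
cv2.imwrite("pics/end.png",cv2.hconcat([r(t,300,130),r(s,215,110)]))
```

```text
push2 True t 17.29 tip [  -0.2 -107.   123.2] F [ 2.3 -5.7  0.4]
clear None t 20.18 tip [-189.6 -100.1  249.6] F [ 0.2 -0.8 -0.6]
```

View pics/end.png

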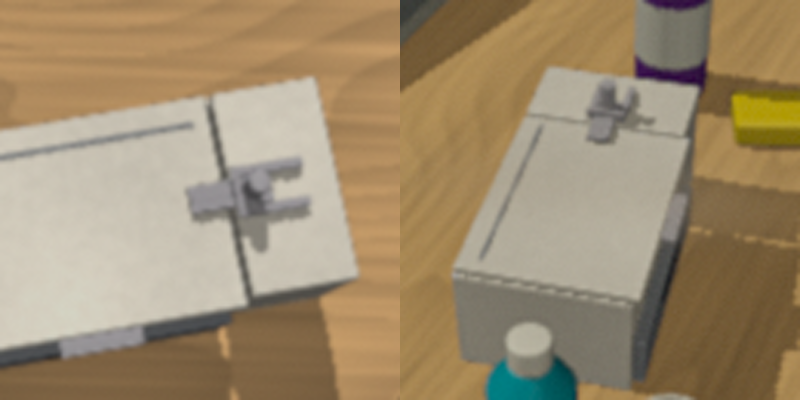

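The drawer and lid are shut. The post moved from top-view pixel (399,186) to (383.5,189), about 33 mm, and the bar lies across the lid's edge. Handing in.

```bash
python3 -c "
from plant import robot
print(robot.job_done())"
```

```text
the job is handed in; nothing more can be done
None
```

I pushed the drawer home, pressed the lid flat and slid the bolt about 33 mm across to its stop; the last pictures show no bystander moved, and I handed the job in after about 20 s of the 58 s, though no verdict came back.

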